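Free the sagging bolt and hold the bottle cage ajar

ROBOT

A 6-joint arm with a two-finger parallel gripper is mounted at the origin on the work surface. World frame = base frame: x ahead of the robot, y to its left, z up, the work surface at z = 0. Lengths are in mm, angles in rad, forces in N, time in s.
With the tool pointing down it reaches from about 325 to 850 mm from the base axis. Payload 4.4 kg.
Tool frame: the origin (TCP) lies at the very end of the fingers, on their centre line; the grasp point (between the pads) lies 19 mm behind it; x points along the fingers, y is the direction in which the jaws open and shut, and the axes are right-handed (so a half turn about x gives the same grasp; the last joint's range is limited). The gripper opens to 94 mm and grips with 3 to 60 N. Pads are 16 mm wide; open, the fingers measure 119 mm over their backs; the gripper's body (75 mm by 177 mm) begins 78 mm behind the grasp point.
Start: joints at [-1.256, 0.207, 1.542, -0, 1.393, -0.15], TCP at [258.243, -513.749, 205.447] pointing down, gripper open.
Joint ranges: [-2.73, 2.73], [-0.86, 2.22], [0.23, 2.46], [-1.11, 4.25], [0.08, 2.63], [-2.82, 2.82]. Speed limits (rad/s): [2.79, 2.79, 3.14, 3.14, 3.14, 3.14].

INTERFACE

Orientations are given as [roll, pitch, yaw] about the fixed x, y, z axes, in that order (R = Rz(yaw) Ry(pitch) Rx(roll)).
In Python, from bench import * gives the robot as it stands. The module is installed in compiled form; this text tells all that it offers.
- The arm moves only by the tool arm_command, never from a script. Its argument "targets" is a list of rows, each a list of 3 entries, a list of its own where there are three numbers: the finger opening in cm, from 0 to 9.4, then the shift along the world's x, y, z in cm, then the turn, a rotation vector about the world's x, y, z in degrees. In form: [[claw, [tx, ty, tz], [wx, wy, wz]], ...]. A call has 1 to 8 rows; each row is the pose to reach, as a shift and turn from the pose commanded when the call began; what a row does not reach only later rows make up. A row lasts 1/10 s, in which the tool goes at most 50 mm and 8.59 degrees, less where a joint would pass 70% of its speed; a pose out of reach is approached as far as the arm can. A call with a gripper value outside its range is refused whole. The fingers move at their own pace and stop on an object; "force" is the grip in N (left out, the last holds). Time passes only in rows, so rows that repeat a pose let the fingers close. It gives the time, the measured TCP pose, the force and the opening at its end, in the units of the state.
- get_state(): the state, without advancing time (a new reading comes with each control period).
- read_camera(name): name is "scene" or "top" or "wrist"; returns the picture (400x640x3 uint8, red, green, blue); there is no depth.
- camera_params(name): a dict with "camera_matrix" (3x3 intrinsics, pixels), "T" (4x4, takes a point from camera to world coordinates); the wrist camera has in their place "mount" (4x4, takes a point from camera to tool coordinates, whose origin is the TCP and whose axes are the tool frame's). Camera axes: x right, y down, z forward; pixel columns grow to the right and rows downward; lengths in mm; the calibration is good to about 2 mm. The wrist camera is an equidistant fisheye: a pixel r from the principal point sees the ray r / f radians off the axis. A picture is of the moment at which its call begins: read the wrist's pose just before it. camera_params takes no time and is no camera call.
- close_job(): hands the job in, once; it reports no verdict.
The state is a dict: "clock": time; "joint_positions": joint angles; "joint_vel": joint speeds; "tau": joint torques, N m; "position": TCP position; "eef_rot": TCP orientation; "wrist_force": force on the tool from outside, world axes, zero at the start; "ft_torque": the same for the moment, N m; "width": finger opening in mm.
Only numpy, scipy, OpenCV 4.12 (cv2) and the standard library are available. Lean on these libraries where they do the work, as an engineer would, in place of code of your own. Each camera call takes 0.05 s, during which the arm holds its last target.

TASK

The bolt on the gate of the bottle cage sags, and its nose hangs behind the bent-up lip of the keeper: take the bolt by its knob, lift it over the lip while drawing it back, then swing the gate about 30 degrees open towards the robot. The gate springs shut by itself, so finish while still holding it steadily ajar by the bolt, which stays drawn back; do not let go. Leave the bottles, glassware and spatula where they stand or lie.

Things in the scene. Friction and masses are not known exactly. Their poses are not given: they have to be found in the camera images.
- cage: Fixed steel bottle cage on the bench, 200 deep (x), 290 wide (y), 112 tall, barred sides and roof. Origin: centre of its floor, on the bench. Its -x side is the front and is closed by the gate; its latch post is at the front right (-y), the hinge at the front left (+y), seen from the robot. Only bolt, guides and keeper stand higher.
- gate_hinge (a point): Point on the gate's upright hinge axis, 112 above the bench: in the cage's frame at x -100, y +130. The gate (240 wide, of steel bars) runs from here along the cage's -y when shut.
- knob (a point): Centre of the bolt's grip knob: plain steel upright cylinder, 22 across, 40 tall, on a 10 mm stem on the bolt rod; at rest its centre is 216 above the bench. Bolt shut, it is 175 from the hinge axis, in the gate's plane. Grip it from above; it slides, rises and swings rigidly with the bolt. Near it: two guides, 85 and 200 from the hinge axis, tops 183 above the bench; keeper, top 182.
- bolt: The steel bolt: rod 12 across and 180 long, lying along the gate's top, axis 148 above the bench at rest, with a downturned nose (13 long, 14 wide) at the latch end whose underside is 22 below the rod's axis. Origin: on the rod's axis below the knob. Weighs about 0.2 kg. At rest it sags, so the nose hangs behind the keeper's lip.
- bolt_draw (a joint): How far the bolt is drawn back towards the hinge (cage's +y when the gate is shut), m: 0 fully in, 0.05 fully back; starts at 0 to 0.006. About 1 N of friction. The nose meets the lip at 0.006 to 0.008 unless lifted, has passed it at 0.027, and is then out of the keeper.
- bolt_lift (a joint): How far the bolt is lifted straight up in its worn guides, m: 0 sagging at rest, 0.022 stop. It falls back under its own weight. At least 0.015 is needed for the nose to pass over the lip.
- keeper_lip (a point): Middle of the top edge of the keeper's bent-up lip, 140 above the bench, 252 from the hinge axis. The keeper is a channel open at the top on the latch post; its two cheeks, before and behind the bolt, are 70 tall and keep the gate from swinging as long as the nose is between them, however high it is lifted.
- gate (a joint): Gate angle, rad: 0 shut, grows as the free (latch) end swings out of the cage towards the robot, clockwise seen from above, up to 1.3. A spring shuts it with about 0.6 to 0.75 N m.
- amber_a_mid (a point): Bystander: amber bottle with black cap, 52 wide, 94 tall, inside the cage. Point at its centre.
- amber_b_mid (a point): Bystander: second, equal amber bottle inside the cage. Point at its centre.
- jar_mid (a point): Bystander: white jar, 52 wide, 70 tall, inside the cage. Point at its centre.
- dropper_mid (a point): Bystander: amber dropper bottle with white rubber top, 44 wide, 107 tall, beside the cage. Point at its centre.
- flask_mid (a point): Bystander: glass conical flask, 72 wide, 104 tall, beside the cage. Point at its centre.
- beaker_mid (a point): Bystander: glass beaker, 68 wide, 85 tall, beside the cage. Point at its centre.
- spatula_mid (a point): Bystander: flat steel spatula, 180 long, 6 thick, lying on the bench before the gate (the gate's lower edge passes 28 over the bench). Point at its centre.

How it is judged (in metres and radians):
On the way:
1. the bolt is drawn out of the keeper, the gate still shut (value of joint bolt_draw above 0.025 m and value of joint gate below 0.15 rad), for 0.02 s.
At the end, for the whole second after the job is handed in: The gate stands still (under 0.05 rad/s) between 0.35 and 0.70 rad (20 to 40 degrees) open, the bolt is drawn back by more than 20 mm, the fingers still hold the bolt (contact force above 2 N), and every bystander is within 30 mm of its start (value of joint gate between 0.35 and 0.7 rad and velocity of joint gate between -0.05 and 0.05 rad/s and value of joint bolt_draw above 0.02 m and contact force between the fingers and bolt above 2 N and distance of each of amber_a_mid, amber_b_mid, jar_mid, dropper_mid, flask_mid, beaker_mid, spatula_mid from where it was at the start of the episode below 0.03 m); the arm keeps its last pose, push and grip.
It fails at once if a bystander is moved by more than 30 mm (distance of any of amber_a_mid, amber_b_mid, jar_mid, dropper_mid, flask_mid, beaker_mid, spatula_mid from where it was at the start of the episode above 0.03 m).
It also fails if it takes over 32 s, if anything falls off the work surface, if the arm or the gripper's body presses on something with over 40 N, if the wrist force passes 120 N, or if a joint passes its speed limit or range.

## Working session

There is one attempt and no reset: what is moved stays moved. The work goes in short steps, Python scripts to look and compute and a tool call to move; the robot and the scene stay as the last step left them, time stands still between calls to the robot, and variables do not carry over. Pictures are saved under pics/ and viewed, and the job is handed in when it is done.

Besides the shell and the picture viewer there is one more tool, called after ">>>" by a JSON object that holds its "method" and its "body", one argument or row to a line. arm_command: Moves the arm, as the interface text tells. Its arguments: {"type":"object","properties":{"targets":{"type":"array","items":{"type":"array"}},"force":{"type":"number"}},"required":["targets"]}

```bash
mkdir -p pics
python3 - <<'E'
from bench import *
import cv2,numpy as np
np.set_printoptions(precision=4,suppress=True)
s=get_state();print(s)
for n in ("scene","top"):
    im=read_camera(n);cv2.imwrite(f"pics/{n}0.png",im[:,:,::-1]);p=camera_params(n);print(n,p["camera_matrix"],p["T"])
E
```

```text
{'clock': 0.0, 'joint_positions': array([-1.2555,  0.2074,  1.543 , -0.    ,  1.3935, -0.1505]), 'joint_vel': array([-0.0004, -0.0001,  0.0007, -0.0007, -0.0005, -0.0014]), 'tau': array([  0.0009, -37.0882, -28.1414,   0.0699,   0.0361,  -0.0002]), 'position': array([ 257.9885, -512.9633,  204.2943]), 'eef_rot': array([-1.7188,  1.5685,  1.8886]), 'wrist_force': array([ 0.3237,  0.0469, -0.0482]), 'ft_torque': array([ 0.0378,  0.0034, -0.0207]), 'width': 94.12053786469436}
scene [[433.6884   0.     325.0628]
 [  0.     433.6884 190.7278]
 [  0.       0.       1.    ]] [[   0.1746    0.5782   -0.797  1469.0951]
 [   0.9844   -0.0864    0.153  -129.9545]
 [   0.0196   -0.8113   -0.5843  750.8264]
 [   0.        0.        0.        1.    ]]
top [[487.2792   0.     317.4917]
 [  0.     487.2792 208.5181]
 [  0.       0.       1.    ]] [[   0.03     -0.9924    0.1193  547.5882]
 [  -0.9995   -0.0291    0.0092   27.0782]
 [  -0.0057   -0.1196   -0.9928 1051.8488]
 [   0.        0.        0.        1.    ]]
```

View pics/scene0.png

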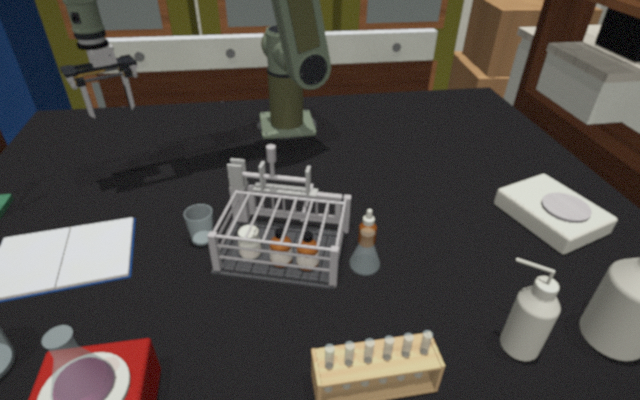

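View pics/top0.png

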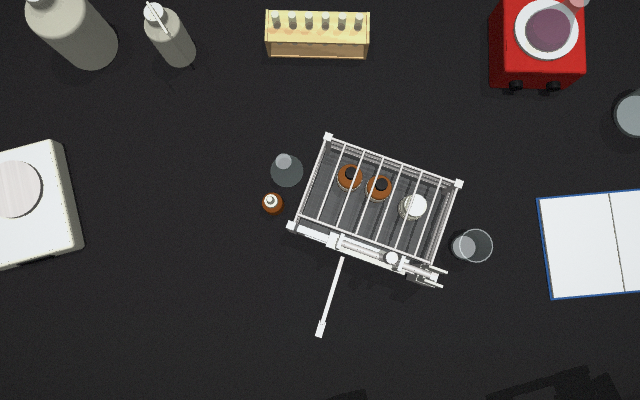

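The top view shows the cage with its hinge corner near (292,226), knob top near (392,258) and keeper near (432,275). The spatula lies in front at (330,300). I'll zoom in to measure.

```bash
cat > h.py <<'E'
import numpy as np,cv2
from bench import *
np.set_printoptions(precision=2,suppress=True)
def ray(n,u,v):
    p=camera_params(n);T=np.array(p["T"]);d=T[:3,:3]@np.linalg.solve(p["camera_matrix"],[u,v,1]);return T[:3,3],d
def at(n,u,v,z):
    o,d=ray(n,u,v);return o+d*(z-o[2])/d[2]
def proj(n,P):
    p=camera_params(n);T=np.array(p["T"]);q=T[:3,:3].T@(np.asarray(P,float)-T[:3,3]);q=p["camera_matrix"]@q;return q[:2]/q[2]
def crop(src,dst,x0,y0,w,h,k):
    im=cv2.imread(src)[y0:y0+h,x0:x0+w];cv2.imwrite(dst,cv2.resize(im,None,fx=k,fy=k,interpolation=cv2.INTER_CUBIC))
E
python3 - <<'E'
from h import *
crop("pics/top0.png","pics/topz.png",270,120,200,150,4) if 0 else crop("pics/top0.png","pics/topz.png",270,125,200,170,3.5)
crop("pics/scene0.png","pics/scz.png",190,135,180,150,4)
E
```

```text
(no output)
```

View pics/topz.png

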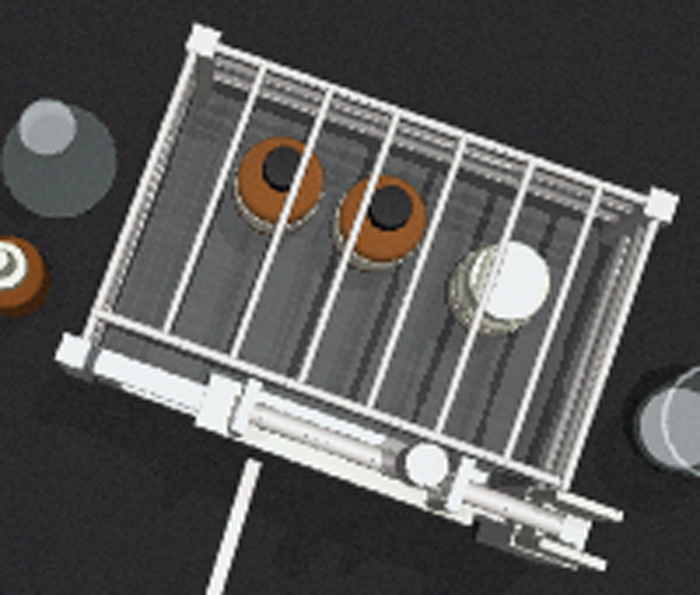

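View pics/scz.png

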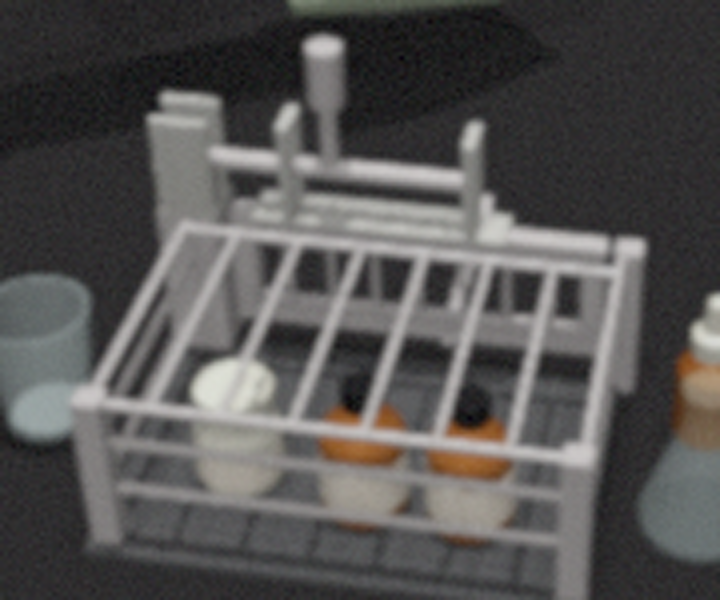

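Run:
```python
from h import *
f=lambda x,y:(270+(x+.5)/3.5-.5,125+(y+.5)/3.5-.5)
k=at("top",*f(427,464),236);print("knob",k)
bl=at("top",*f(203,42),112);br=at("top",*f(660,207),112);fl=at("top",*f(77,352),112)
print(bl,br,fl,np.linalg.norm(bl-br),np.linalg.norm(bl-fl))
d=bl-br;yaw=np.arctan2(-d[0],d[1]);print("yaw",np.degrees(yaw)); e=bl-fl;print(np.degrees(np.arctan2(e[1],e[0])))
ym=np.array([-np.sin(yaw),np.cos(yaw),0]);xm=np.array([np.cos(yaw),np.sin(yaw),0])
g=lambda x,y:(190+(x+.5)/4-.5,135+(y+.5)/4-.5)
print("knob scene",at("scene",*g(324,46),236), "seen proj",proj("scene",k),g(324,46))
c=(bl+br)/2
print("front left/br in dirs",(fl-bl)@xm,(fl-bl)@ym)
h=k+175*ym;print("hinge from knob",h,"knob->fl",(fl-k)@xm,(fl-k)@ym)
# bolt rod ends: nose end top ~ (575,525), rod z 154
n=at("top",*f(575,527),154);r=at("top",*f(255,415),154);print("rod",n,r,(n-k)@xm,(n-k)@ym,(r-k)@xm,(r-k)@ym)
```

```text
knob [567.66 -91.22 236.  ]
[804.26  20.02 112.  ] [ 717.22 -237.25  112.  ] [626.56  84.81 112.  ] 271.5986150195365 189.13927584503
yaw -18.691813099510792
-20.03374902982138
knob scene [570.53 -90.78 236.  ] seen proj [270.35 145.54] (270.625, 146.125)
front left/br in dirs -189.08740179325997 4.429463879141216
hinge from knob [623.74  74.55 236.  ] knob->fl -0.6164471495454571 185.62883700762882
rod [ 539.31 -180.5   154.  ] [592.61 -12.52 154.  ] 1.7622761470281998 -93.65670858925758 -1.5892335413746415 82.54570367040832
```

Run:
```python
from h import *
from scipy.spatial.transform import Rotation as Ro
s=get_state();R=Ro.from_euler("xyz",s["eef_rot"]).as_matrix();print(R)
xm=np.array([np.cos(np.radians(-18.7)),np.sin(np.radians(-18.7)),0])
for sg in(1,-1):
    y=sg*xm;x=np.array([0,0,-1.]);G=np.c_[x,y,np.cross(x,y)]
    print(sg,np.degrees(Ro.from_matrix(G@R.T).as_rotvec()))
print(np.array([568.5,-91,280])-s["position"])
```

```text
[[-0.    0.45 -0.89]
 [ 0.   -0.89 -0.45]
 [-1.   -0.   -0.  ]]
1 [-0.09 -0.08 44.61]
-1 [  -0.1     0.11 -135.39]
[310.49 422.06  75.57]
```

>>> {"method": "arm_command", "body": {
  "targets": [
    [9.4, [2, 3, 5], [0, 0, 4]],
    [9.4, [5, 6.5, 7.5], [0, 0, 10]],
    [9.4, [7.8, 10.5, 7.5], [0, 0, 16]],
    [9.4, [10.6, 14.5, 7.5], [0, 0, 22]],
    [9.4, [13.4, 18.5, 7.5], [0, 0, 28]],
    [9.4, [16.2, 22.5, 7.5], [0, 0, 34]],
    [9.4, [19, 26.5, 7.5], [0, 0, 40]],
    [9.4, [21.8, 30.5, 7.5], [0, 0, 44.5]]
  ],
  "force": 30
}}

```text
clock: 0.9
position: [474.4, -210.2, 280.1]
eef_rot: [-1.757, 1.57, 2.63]
wrist_force: [0.9, -0.2, 0.6]
width: 94.2
```

>>> {"method": "arm_command", "body": {
  "targets": [
    [9.4, [2.8, 3.8, 0], [0, 0, 0]],
    [9.4, [5.4, 7.4, 0], [0, 0, 0]],
    [9.4, [7.6, 10, 0], [0, 0, 0]],
    [9.4, [9.2, 11.8, 0], [0, 0, 0]],
    [9.4, [9.2, 11.8, 0], [0, 0, 0]],
    [9.4, [9.2, 11.8, 0], [0, 0, 0]]
  ]
}}

```text
clock: 1.5
position: [565.3, -94.1, 279.7]
eef_rot: [-1.149, 1.569, -3.047]
wrist_force: [-0.5, -0.6, -0.1]
width: 94.2
```

Run:
```python
from h import *
from scipy.spatial.transform import Rotation as Ro
s=get_state();print(s["clock"],s["position"],s["eef_rot"],s["joint_positions"])
im=read_camera("wrist");cv2.imwrite("pics/w1.png",im[:,:,::-1])
p=camera_params("wrist");print(p)
R=Ro.from_euler("xyz",s["eef_rot"]).as_matrix();M=np.array(p["mount"]);K=p["camera_matrix"]
def pw(P):
    q=R.T@(np.array(P)-s["position"]);q=M[:3,:3].T@(q-M[:3,3]);r=np.hypot(q[0],q[1]);th=np.arctan2(r,q[2]);return K[0][2]+K[0][0]*th*q[0]/r,K[1][2]+K[1][1]*th*q[1]/r
for P in ([567.7,-91.2,236],[570.5,-90.8,236],[569,-91,196]):print(pw(P))
```

```text
1.5 [565.33 -94.12 279.74] [-1.15  1.57 -3.05] [-0.32  0.16  1.45 -0.    1.54  0.01]
{'camera_matrix': array([[309.71,   0.  , 311.17],
       [  0.  , 309.71, 199.32],
       [  0.  ,   0.  ,   1.  ]]), 'mount': array([[  -0.  ,   -0.26,    0.96, -178.14],
       [   1.  ,   -0.  ,    0.  ,    0.96],
       [   0.  ,    0.96,    0.26,  -76.2 ],
       [   0.  ,    0.  ,    0.  ,    1.  ]])}
(np.float64(311.6907255877575), np.float64(214.87388790070042))
(np.float64(315.0449499507903), np.float64(213.25984950192534))
(np.float64(313.0160472136045), np.float64(199.98682336347883))
```

View pics/w1.png

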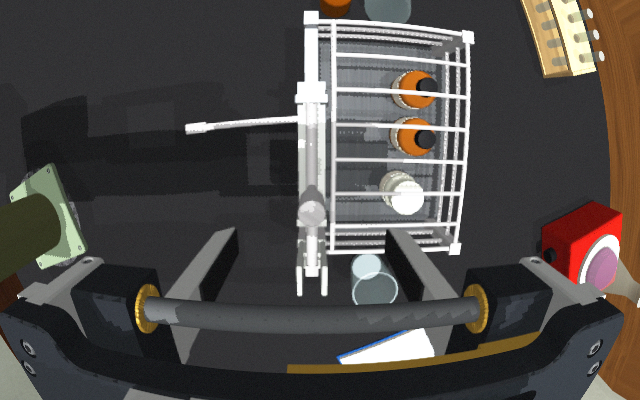

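The wrist view shows the knob top at (312,214). My estimate of (568,-91) projects to (311.7,214.9), so they agree, and the gate runs vertically in the image, so the yaw is right. Next I descend with the knob between the fingers.

>>> {"method": "arm_command", "body": {
  "targets": [
    [9.4, [0, 0, -2], [0, 0, 0]],
    [9.4, [0, 0, -4.5], [0, 0, 0]],
    [9.4, [0, 0, -6.5], [0, 0, 0]],
    [9.4, [0, 0, -8], [0, 0, 0]],
    [9.4, [0, 0, -8.3], [0, 0, 0]],
    [9.4, [0, 0, -8.3], [0, 0, 0]],
    [9.4, [0, 0, -8.3], [0, 0, 0]]
  ]
}}

```text
clock: 2.25
position: [566.5, -94.8, 198.7]
eef_rot: [1.567, 1.569, -0.333]
wrist_force: [-0.7, -0.1, 0.5]
width: 93.7
```

Run:
```python
from h import *
s=get_state();print(s["clock"],s["position"],s["eef_rot"],s["wrist_force"])
im=read_camera("wrist");cv2.imwrite("pics/w2.png",im[:,:,::-1])
```

```text
2.25 [566.47 -94.85 198.72] [ 1.57  1.57 -0.33] [-0.71 -0.05  0.51]
```

View pics/w2.png

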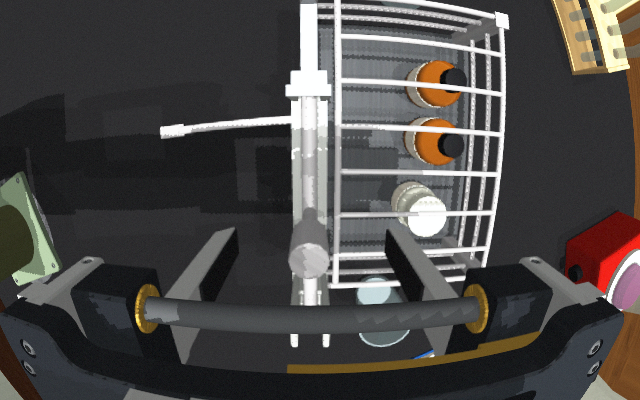

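```bash
cat >> h.py <<'E'
from scipy.spatial.transform import Rotation as Ro
def wat(u,v,z,s):
    p=camera_params("wrist");R=Ro.from_euler("xyz",s["eef_rot"]).as_matrix();M=np.array(p["mount"]);K=p["camera_matrix"]
    a=np.array([u-K[0][2],v-K[1][2]])/K[0][0];t=np.hypot(*a);d=np.r_[np.sin(t)*a/t,np.cos(t)]
    d=R@M[:3,:3]@d;o=R@M[:3,3]+s["position"];return o+d*(z-o[2])/d[2]
E
python3 - <<'E'
from h import *
s=get_state();print(s["position"]);R=Ro.from_euler("xyz",s["eef_rot"]).as_matrix();print(R)
P=wat(308.5,257.5,236,s);print(P,R.T@(P-s["position"]))
crop("pics/w2.png","pics/w2z.png",220,180,190,160,4)
E
```

```text
[566.66 -94.76 198.92]
[[ 0.    0.95 -0.32]
 [-0.   -0.32 -0.95]
 [-1.    0.    0.  ]]
[568.59 -87.64 236.  ] [-37.08  -0.37  -7.36]
```

View pics/w2z.png

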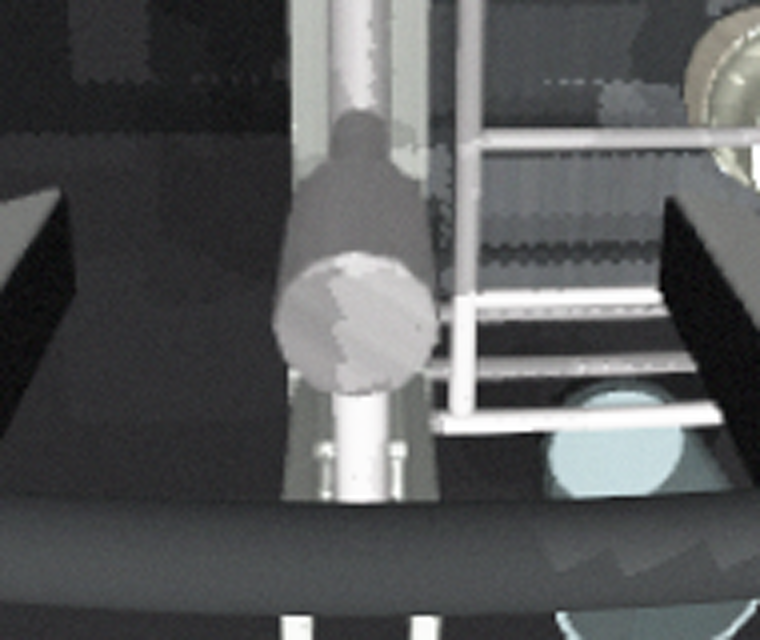

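The knob top is at (309,260), centred across the jaws but about 5 mm ahead along the gate. I'll shift by that and close.

>>> {"method": "arm_command", "body": {
  "targets": [
    [9.4, [0.17, 0.5, 0], [0, 0, 0]],
    [9.4, [0.17, 0.5, 0], [0, 0, 0]],
    [5, [0.17, 0.5, 0], [0, 0, 0]],
    [2, [0.17, 0.5, 0], [0, 0, 0]],
    [1, [0.17, 0.5, 0], [0, 0, 0]],
    [1, [0.17, 0.5, 0], [0, 0, 0]],
    [1, [0.17, 0.5, 0], [0, 0, 0]],
    [1, [0.17, 0.5, 0], [0, 0, 0]]
  ],
  "force": 35
}}

```text
clock: 3.1
position: [567.5, -89.3, 197.4]
eef_rot: [-1.45, 1.571, 2.934]
wrist_force: [-0.5, -0.2, 0.7]
width: 49.5
```

>>> {"method": "arm_command", "body": {
  "targets": [
    [0.5, [0, 0, 0], [0, 0, 0]],
    [0.5, [0, 0, 0], [0, 0, 0]],
    [0.5, [0, 0, 0], [0, 0, 0]],
    [0.5, [0, 0, 0], [0, 0, 0]]
  ]
}}

```text
clock: 3.5
position: [567.1, -89.1, 197.4]
eef_rot: [-1.509, 1.57, 2.875]
wrist_force: [-1.3, 0.6, 0.3]
width: 21.5
```

>>> {"method": "arm_command", "body": {
  "targets": [
    [0.5, [0, 0, 0.5], [0, 0, 0]],
    [0.5, [0, 0, 1.0], [0, 0, 0]],
    [0.5, [0, 0, 1.5], [0, 0, 0]],
    [0.5, [0, 0, 1.9], [0, 0, 0]],
    [0.5, [0, 0, 1.9], [0, 0, 0]],
    [0.5, [0, 0, 1.9], [0, 0, 0]]
  ]
}}

```text
clock: 4.1
position: [567.2, -89.1, 216.4]
eef_rot: [-1.471, 1.57, 2.913]
wrist_force: [-1.1, 0.6, -2.5]
width: 21.4
```

Run:
```python
from h import *
s=get_state();print(s["clock"],s["position"],s["wrist_force"],s["ft_torque"],s["width"])
im=read_camera("scene");cv2.imwrite("pics/s2.png",im[:,:,::-1]);crop("pics/s2.png","pics/s2z.png",190,115,180,150,4)
```

```text
4.1 [567.15 -89.14 216.4 ] [-1.05  0.6  -2.49] [ 0.05  0.22 -0.01] 21.436804133150403
```

View pics/s2z.png

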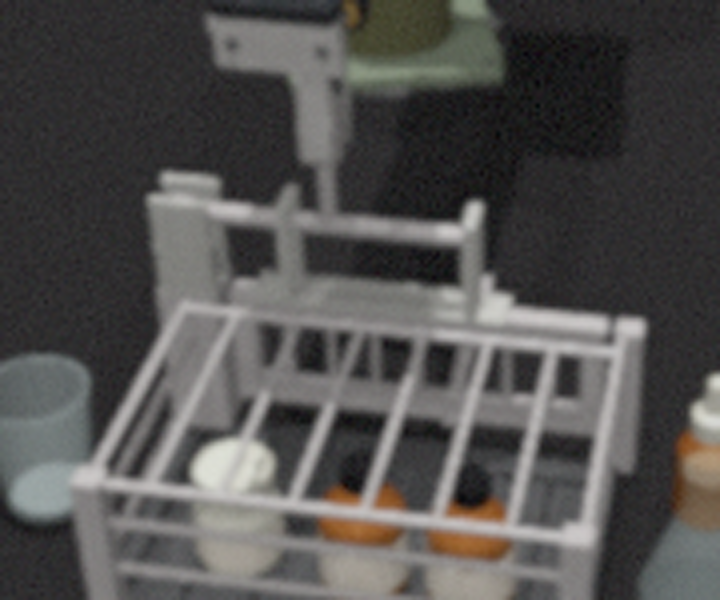

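The bolt has risen about 19 mm: the rod now sits near the guide tops and the wrist carries about 2.5 N. Next I draw it back along the gate by 42 mm.

>>> {"method": "arm_command", "body": {
  "targets": [
    [0.5, [0.22, 0.66, 0], [0, 0, 0]],
    [0.5, [0.45, 1.33, 0], [0, 0, 0]],
    [0.5, [0.67, 2.0, 0], [0, 0, 0]],
    [0.5, [0.9, 2.65, 0], [0, 0, 0]],
    [0.5, [1.12, 3.3, 0], [0, 0, 0]],
    [0.5, [1.35, 3.98, 0], [0, 0, 0]],
    [0.5, [1.35, 3.98, 0], [0, 0, 0]],
    [0.5, [1.35, 3.98, 0], [0, 0, 0]]
  ]
}}

```text
clock: 4.95
position: [580.8, -48.4, 216.2]
eef_rot: [-2.338, 1.569, 2.047]
wrist_force: [-3.7, 1.8, -2.4]
width: 21.9
```

Run:
```python
from h import *
s=get_state();print(s["clock"],s["position"],s["wrist_force"],s["ft_torque"],s["width"])
im=read_camera("scene");cv2.imwrite("pics/s3.png",im[:,:,::-1]);crop("pics/s3.png","pics/s3z.png",190,115,180,150,4)
# arc targets
h=np.array([623.7,74.6]);k=s["position"][:2];v=k-h;print("r",np.hypot(*v))
for a in (5,10,15,20,25,30):
    t=-np.radians(a);c,sn=np.cos(t),np.sin(t);print(a,(np.array([[c,-sn],[sn,c]])@v-v)/10)
```

```text
4.95 [580.83 -48.41 216.24] [-3.68  1.78 -2.39] [0.3  0.55 0.12] 21.92189548216081
r 130.2709402367395
5 [-1.06  0.42]
10 [-2.07  0.93]
15 [-3.04  1.53]
20 [-3.95  2.21]
25 [-4.8   2.96]
30 [-5.58  3.79]
```

View pics/s3z.png

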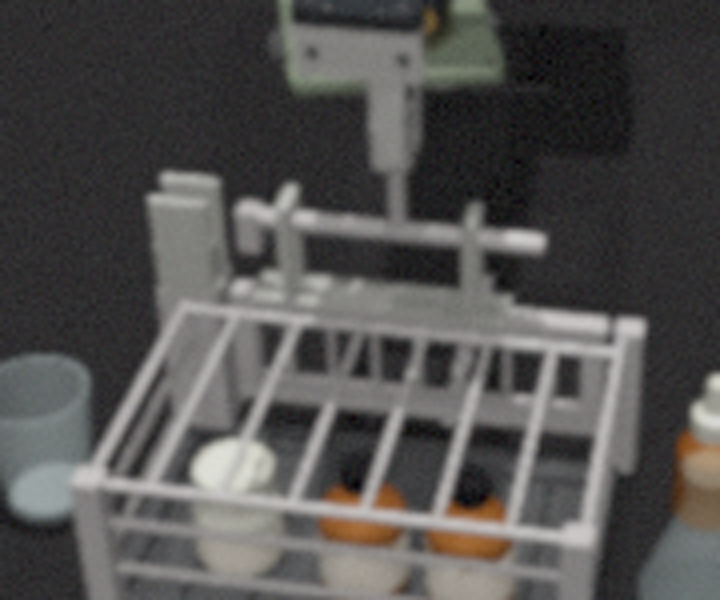

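The nose, at (245,230) in the zoom, is clear of the keeper. Now I swing the gate about the hinge, turning the tool with it.

>>> {"method": "arm_command", "body": {
  "targets": [
    [0.5, [-0.53, 0.2, 0], [0, 0, -2.5]],
    [0.5, [-1.06, 0.42, 0], [0, 0, -5]],
    [0.5, [-1.57, 0.67, 0], [0, 0, -7.5]],
    [0.5, [-2.07, 0.93, 0], [0, 0, -10]],
    [0.5, [-2.56, 1.22, 0], [0, 0, -12.5]],
    [0.5, [-3.04, 1.53, 0], [0, 0, -15]],
    [0.5, [-3.04, 1.53, 0], [0, 0, -15]]
  ]
}}

```text
clock: 5.7
position: [551.9, -35.2, 217.4]
eef_rot: [1.68, 1.566, -0.48]
wrist_force: [2.2, -2.2, -2.3]
width: 21.4
```

Run:
```python
from h import *
s=get_state();print(s["clock"],s["position"],s["wrist_force"],s["ft_torque"],s["width"])
im=read_camera("scene");cv2.imwrite("pics/s4.png",im[:,:,::-1]);crop("pics/s4.png","pics/s4z.png",190,115,180,150,4)
```

```text
5.7 [551.89 -35.19 217.43] [ 2.18 -2.23 -2.3 ] [-0.23  0.06  0.35] 21.414501830744136
```

View pics/s4z.png

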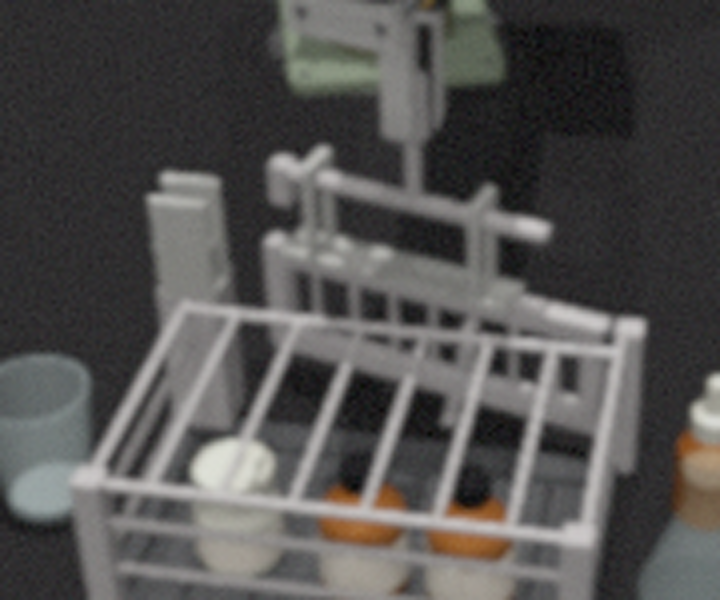

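The gate is swinging with the bolt and the forces are small, so I continue to 30°.

>>> {"method": "arm_command", "body": {
  "targets": [
    [0.5, [-0.46, 0.33, 0], [0, 0, -2.5]],
    [0.5, [-0.91, 0.68, 0], [0, 0, -5]],
    [0.5, [-1.34, 1.05, 0], [0, 0, -7.5]],
    [0.5, [-1.76, 1.43, 0], [0, 0, -10]],
    [0.5, [-2.16, 1.84, 0], [0, 0, -12.5]],
    [0.5, [-2.54, 2.26, 0], [0, 0, -15]],
    [0.5, [-2.54, 2.26, 0], [0, 0, -15]],
    [0.5, [-2.54, 2.26, 0], [0, 0, -15]]
  ]
}}

```text
clock: 6.55
position: [526.5, -12.5, 217.1]
eef_rot: [1.909, 1.568, -0.512]
wrist_force: [2.2, -3.4, -3.1]
width: 21.5
```

>>> {"method": "arm_command", "body": {
  "targets": [
    [0.5, [0, 0, 0], [0, 0, 0]],
    [0.5, [0, 0, 0], [0, 0, 0]],
    [0.5, [0, 0, 0], [0, 0, 0]],
    [0.5, [0, 0, 0], [0, 0, 0]],
    [0.5, [0, 0, 0], [0, 0, 0]],
    [0.5, [0, 0, 0], [0, 0, 0]]
  ]
}}

```text
clock: 7.15
position: [525.6, -11.7, 216.6]
eef_rot: [2.178, 1.57, -0.244]
wrist_force: [3.7, -3.2, -2.0]
width: 21.8
```

Run:
```python
from h import *
s=get_state();print(s["clock"],s["position"],s["wrist_force"],s["ft_torque"],s["width"],s["joint_vel"])
h=np.array([623.7,74.6]);v=s["position"][:2]-h;print("r",np.hypot(*v),"gate deg",-90-18.7-np.degrees(np.arctan2(v[1],v[0])))
for n in("scene","top"):
    im=read_camera(n);cv2.imwrite(f"pics/{n}5.png",im[:,:,::-1])
crop("pics/scene5.png","pics/s5z.png",190,115,180,150,4);crop("pics/top5.png","pics/t5z.png",250,125,230,170,3.4)
```

```text
7.15 [525.61 -11.67 216.63] [ 3.69 -3.19 -2.02] [-0.58 -0.58  0.08] 21.78320675997081 [ 0. -0.  0. -0.  0. -0.]
r 130.63091166993715 gate deg 29.96758015344959
```

View pics/s5z.png

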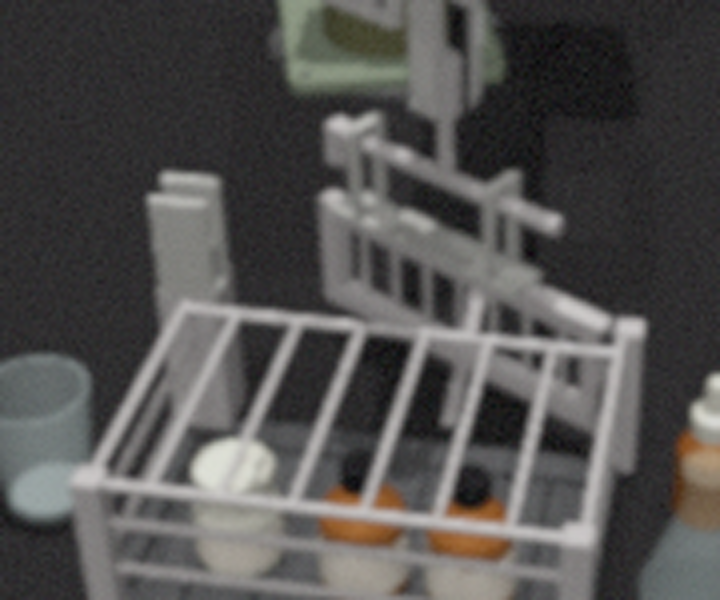

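View pics/t5z.png

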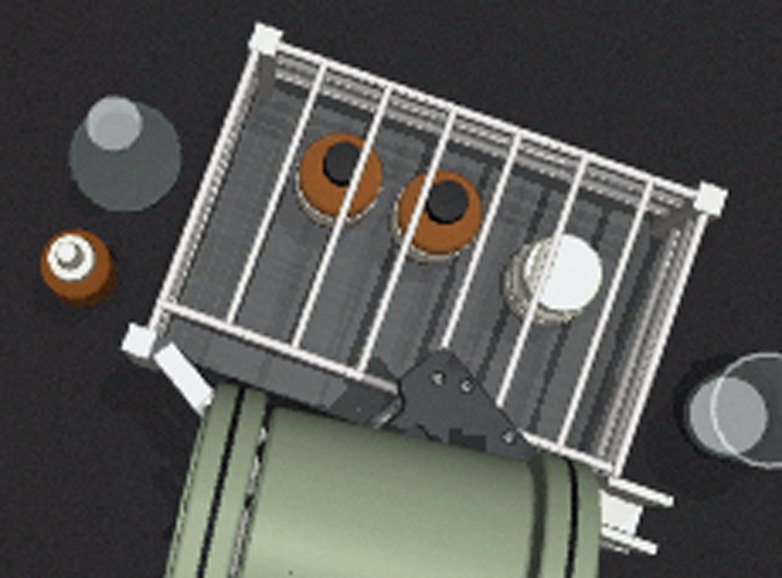

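The scene view shows the gate open with the bolt drawn; its nose is at (340,135) in the zoom. The top view shows the gate stub turned about 28–30° and the bottles in place. Joint velocities are zero, so I'll hand in.

Run:
```python
from bench import *
print(close_job());s=get_state();print(s["clock"],s["position"],s["width"],s["wrist_force"])
```

```text
the job is handed in; nothing more can be done
None
the job is handed in; nothing more can be done
```

I gripped the knob from above, lifted the bolt about 19 mm and drew it back about 42 mm along the shut gate. I then swung the gate to roughly 30° and handed the job in at 7.25 s, still gripping the knob. No verdict was reported.

**Last checks:**
- **Gate angle:** about 30.0° worked out from the tool position and the estimated hinge, and about 28° from the top picture. Both are within the 20–40° range.
- **Stillness and grip:** joint speeds were zero and the fingers were 21.8 mm apart on the 22 mm knob. I set the grip to 35 N. The wrist force was about 5 N, roughly what the gate spring should give.
- **Bolt drawn back:** before the swing the scene picture showed the nose clear of the keeper. The tool's distance from the hinge then stayed at about 130 mm, which puts the bolt about 40 mm back.
- **Bystanders:** the bottles, jar, flask and beaker showed no visible movement in the last pictures.

**Not confirmed:** the arm hid the spatula in the last top view, so I did not check it directly. Nothing should have reached it: the gate passes 28 mm over the bench and the spatula is 6 mm thick.

**Disagreement:** the measured tool position was up to about 4 mm off the commanded one before the grasp. I corrected this from the wrist picture before closing the fingers.

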